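# Load the light board into the transmitted-light base

## Robot

A 6-joint arm with a two-finger parallel gripper is mounted at the origin on a cart in front of the work surface, level with it; the furniture and walls round the work are solid. World frame = base frame: x ahead of the robot, y to its left, z up, the work surface at z = 0. Lengths are in mm, angles in rad, forces in N, time in s.
With the tool pointing down it reaches from about 275 to 825 mm from the base axis. Payload 4.9 kg.
Tool frame: the origin (TCP) lies at the very end of the fingers, on their centre line; the grasp point (between the pads) lies 19 mm behind it; z points along the fingers, y is the line along which they close (so a half turn about z gives the same grasp; the last joint's range is limited). The gripper opens to 85 mm and grips with 20 to 120 N. Pads are 22 mm wide; open, the fingers measure 114 mm over their backs; the gripper's body (76 mm by 85 mm) begins 54 mm behind the grasp point. The pads swing forward as they close: fully open they stand 13 mm farther back than shut.
Start: joints at [-1.331, 0.326, -0.193, 1.052, 0, 1.437], TCP at [200.848, -512.034, 231.281] pointing down, gripper open.
Joint ranges: [-2.65, 2.65], [-0.97, 1.79], [-1.3, 1.35], [-1.93, 2.1], [-1.47, 1.37], [-3.14, 3.14]. Speed limits (rad/s): [2.57, 2.57, 3.14, 3.14, 3.14, 3.14].

## Interface

Orientations are given as [roll, pitch, yaw] about the fixed x, y, z axes, in that order (R = Rz(yaw) Ry(pitch) Rx(roll)).
In Python, from bench import bot, solve_ik, imaging gives the robot as it stands. Calls block until the motion is done:
- bot.move_ptp(position, orientation): joint-space move of the TCP to a pose.
- bot.movel(position, rot=None, max_speed=150, threshold=None): straight line of the TCP; rot=None keeps the orientation; max_speed is the mean speed in mm/s. With threshold (N) it stops when the force on the tool has changed by that much, and returns True; else False.
- bot.move_j(angles): joint-space move.
- bot.grip(opening, effort=None): opening from 0.0 (shut) to 1.0 (fully open); effort is the grip in N (None keeps the last); returns when the fingers have stopped.
- bot.dwell(seconds).
- solve_ik(position, orientation): joint angles nearest the present ones, or None.
- bot.get_state(): the state.
- imaging.capture(name): name is "side" or "top"; returns the picture (480x640x3 uint8, blue, green, red); there is no depth.
- imaging.camera_model(name): a dict with "K" (3x3 intrinsics, pixels), "position" and "rotation" of the camera in the world. Camera axes: x right, y up, looking along -z (the intrinsics and any distortion apply to the point x, -y, -z); pixel columns grow to the right and rows downward; lengths in mm; the calibration is good to about 2 mm. A picture is of the moment at which its call begins. camera_model takes no time and is no camera call.
A pose or a line that the arm cannot do raises bot.IKError and nothing moves.
- bot.sign_off(): hands the job in; it is judged then, once.
The state is a dict: "t": time; "qpos": joint angles; "joint_velocities": joint speeds; "effort": joint torques, N m; "tcp_pos": TCP position; "orientation": TCP orientation; "contact_force": force on the tool from outside, world axes, zero at the start; "wrist_torque": the same for the moment, N m; "opening": opening from 0.0 (shut) to 1.0 (fully open); "gripper_force": force on a finger pad.
Only numpy, scipy, OpenCV 4.12 (cv2) and the standard library are available. Lean on these libraries where they do the work, as an engineer would, in place of code of your own. Each camera call takes 0.05 s, during which the arm holds its last target. There are 200 camera calls.

## Task

Take the light board, the one with the handle, and slide it, contact edge first, along the two guides of the light base until it meets the spring contacts, with both ejector levers still open. Then swing both levers inward until they lie flat along the board's front edge, so that they draw the board fully home and lock it, and let go. Do not disturb the pinned beetles or the specimen case.

Things in the scene. Friction and masses are not known exactly. Their poses are not given: they have to be found in the camera images.
- light_base: Flat grey fixed base, 212 x 160 x 36 mm, two aluminium guides along x. Origin on the desk; x points from the open mouth (robot side) to the contact end, z up. The 130 mm wide board slides on runners (top at z 12 mm, x -84 to 84 mm) between walls with inner faces at y = +-67 mm. Seated: board origin at (0, 0, 12 mm) in this frame, same axes. Guides, board and levers are slippery (friction 0.18).
- guide_mouth (a point): Middle of the mouth of the guides: base x = -92 mm, at runner height. The walls begin here with rounded posts. Their first 20 mm (x -92 to -72 mm, up to z = 34 mm, rounded on top) are the keepers; behind each the wall is notched (x -72 to -40 mm, wall top z 17.5 mm): a closing lever's nose turns into the notch and pulls against the keeper.
- guide_lips (a point): Base x = -44 mm, at runner height: here the upper lips begin. They reach over the board's edges (beyond y = +-59 mm), underside 7.6 mm above the runners, with a sloped lead-in over the first 14 mm (entry about 14 mm above the runners). From the mouth to here the guides are open at the top, so the board's far end can be lowered on to the runners and then slid on.
- contact_bar (a point): Middle of the front of the spring-loaded contact bar, base x = 69 mm, before the contact head (face at x = 75.7 mm, 36 mm high). It resists with 3 N at first touch, 6 N with the board home, and pushes the board back about 6 mm (to board x = -6 mm in the base frame) if the levers do not hold it.
- light_board: Loose aluminium LED board, 150 (x) x 130 (y) x 6 mm, 0.28 kg, white diffuser on top. Origin: centre of its underside; x points from the handle end (front edge x = -75 mm) to the contact edge (x = 75 mm, corners rounded by 8 mm), z up. Starts flat on the desk left or right of the base, contact edge roughly away from the robot. Lever pivots at x = -68 mm, y = +55 mm (left) and -55 mm (right).
- board_handle (a point): Centre of the black handle bar on the board: at board x = -38 mm, y = 0, 34 mm above the underside. The bar runs along board y, 88 mm long, 12 mm thick (along x), 16 mm high, over a leg at each end (y = +-38 mm); free on both sides, to be pinched from above across its 12 mm.
- lever_left (a joint): Left ejector lever (board y = +55 mm), swings level about its pivot. 0 = open: arm straight out over the front edge (board -x). 1.571 = closed: arm flat inward along the front edge (board -y); closes counter-clockwise seen from above. Friction hinge (0.15 Nm), stays where left. Over about the last 0.6 rad it pulls the board home, 3 to 8 N at the tab; it catches if the board is within 8 mm of home.
- lever_right (a joint): Right ejector lever (board y = -55 mm), the mirror image: 0 = open (arm along board -x), 1.571 = closed (arm along board +y). Seen from above it closes clockwise.
- lever_left_tab (a point): Middle of the left lever's grey thumb tab, 44 mm from the pivot, 24 mm above the board's underside. The tab is 16 mm long (along the arm), 10 mm thick, 7 to 31 mm above the underside; the rest of the arm is 9 mm thick, up to 18 mm above it.
- lever_right_tab (a point): The same point on the right lever.
- beetle1: Beetle on a pin in a white foam cube (24 x 30 x 18 mm), 52 mm high, loose; bystander. Origin under the cube.
- beetle2: Second beetle on a foam cube, the same; bystander.
- beetle3: Third beetle on a foam cube, the same; bystander.
- specimen_case: Black flat specimen case, 129 x 170 x 49 mm, on the other side of the base from the board; bystander. Origin at the centre of its underside.

How it is judged (in metres and radians):
On the way:
1. the board lies in both guides, up to the spring contacts, with both levers still open (x of light_board in the frame of light_base above -0.01 m and y of light_board in the frame of light_base between -0.004 and 0.004 m and z of light_board in the frame of light_base between 0.008 and 0.016 m and value of joint each of lever_left, lever_right below 0.7 rad), for 0.2 s.
At the end, for the whole second after the job is handed in: The board rests in both guides within 3 mm of home against the spring contacts, both levers are closed along the front edge (1.42 rad or more of 1.57), and nothing moves (x of light_board in the frame of light_base between -0.003 and 0.003 m and y of light_board in the frame of light_base between -0.003 and 0.003 m and z of light_board in the frame of light_base between 0.009 and 0.015 m and angle between the x axis of light_board and the x axis of light_base, either way round below 0.04 rad and value of joint each of lever_left, lever_right above 1.42 rad and linear speed of light_board below 0.01 m/s); the robot touches nothing.
It fails at once if a pinned beetle is pushed more than 20 mm or tipped (distance of any of beetle1, beetle2, beetle3 from where it was at the start of the episode above 0.02 m or angle between any of beetle1, beetle2, beetle3's own z axis and vertical above 0.4 rad).
It fails at once if the specimen case is pushed more than 20 mm (distance of specimen_case from where it was at the start of the episode above 0.02 m).
It also fails if it takes over 72 s, if anything falls off the work surface, if the arm or the gripper's body presses on something with over 40 N, if the wrist force passes 120 N, or if a joint passes its speed limit or range.

## Working session

There is one attempt and no reset: what is moved stays moved. The work goes in short steps, each a Python script; the robot and the scene stay as the last script left them, time stands still between calls to the robot, and variables do not carry over. Pictures are saved under pics/ and viewed, at most 10 in all, crops included, and the job is handed in when it is done.

```bash
ls; mkdir -p pics; python3 - <<'E'
from bench import bot, imaging
import cv2
for n in("top","side"):
    cv2.imwrite(f"pics/{n}0.png",imaging.capture(n)); m=imaging.camera_model(n); print(n,m)
print(bot.get_state())
E
```

```text
pics
top {'K': array([[497.18427649,   0.        , 318.57985013],
       [  0.        , 497.18427649, 243.64963344],
       [  0.        ,   0.        ,   1.        ]]), 'position': array([ 475.76504962,    9.75618293, 1151.14242061]), 'rotation': array([ 0.08055022, -0.00345253, -1.55129492])}
side {'K': array([[547.57801111,   0.        , 323.32106396],
       [  0.        , 547.57801111, 231.91763635],
       [  0.        ,   0.        ,   1.        ]]), 'position': array([  663.55776374, -1332.39552161,   882.10256263]), 'rotation': array([ 1.01274938, -0.00623167,  0.071414  ])}
{'t': 0.1, 'qpos': array([-1.33124480e+00,  3.26883769e-01, -1.93475418e-01,  1.05201166e+00,
        1.36734288e-05,  1.43660251e+00]), 'joint_velocities': array([-0.00016842, -0.00027055,  0.00208281, -0.00072261,  0.00094435,
       -0.00034426]), 'effort': array([ 1.08478984e-03, -4.44236648e+01,  2.63039929e+01,  7.83423311e-03,
       -9.24512460e-05, -5.61771110e-07]), 'tcp_pos': array([ 200.70050463, -511.51340925,  230.57573172]), 'orientation': array([-3.14003412e+00, -2.24207368e-04,  3.73745158e-01]), 'contact_force': array([ 0.25410451,  0.79289162, -0.47607527]), 'wrist_torque': array([-0.07522454,  0.0607802 , -0.05189566]), 'gripper_force': 0.0, 'opening': 1.000761343428082}
```

View pics/top0.png

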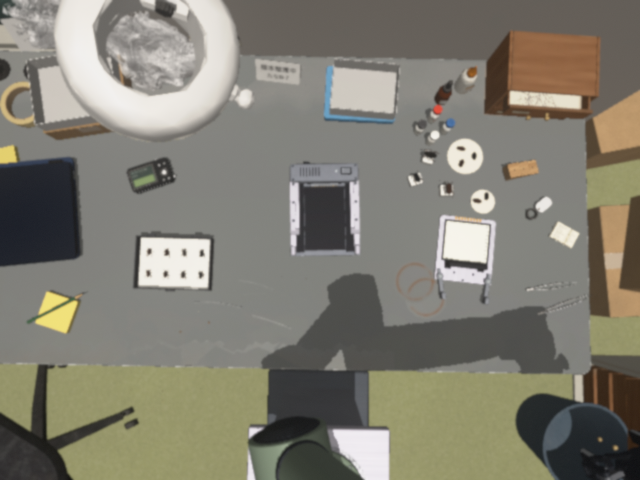

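View pics/side0.png

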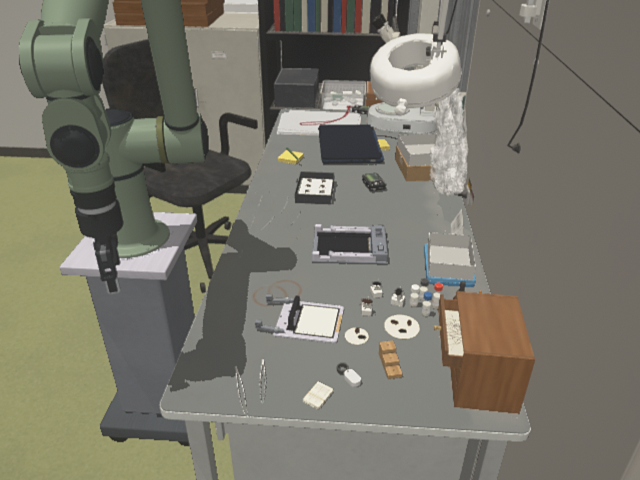

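The top view shows the base at about u 290–360, v 163–255. The board, with its open levers, is at u 435–495, v 215–300, right of the base. The beetles are at (428,157), (415,179) and (447,189). I'll enlarge both views to place the edges.

```bash
python3 - <<'E'
import cv2
a=cv2.imread("pics/top0.png")[145:305,280:500]
cv2.imwrite("pics/top0c.png",cv2.resize(a,None,fx=3.6,fy=3.6,interpolation=cv2.INTER_CUBIC))
a=cv2.imread("pics/side0.png")[215:345,240:410]
cv2.imwrite("pics/side0c.png",cv2.resize(a,None,fx=4.6,fy=4.6,interpolation=cv2.INTER_CUBIC))
E
```

```text
(no output)
```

View pics/top0c.png

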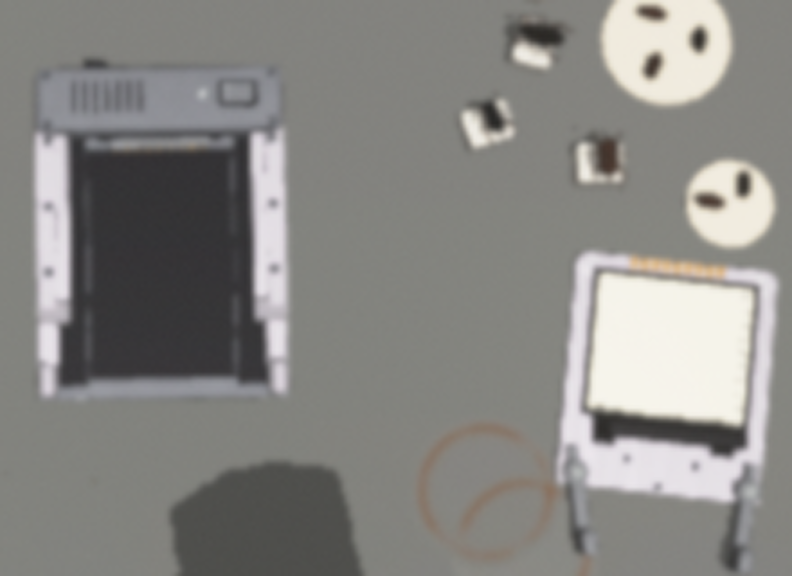

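View pics/side0c.png

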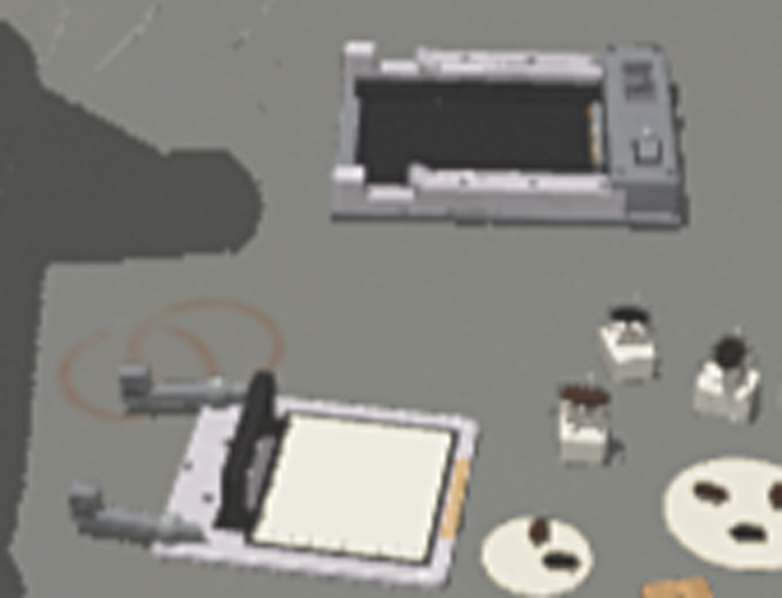

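The crops show both levers open, pointing towards the robot. The handle lies in front of the diffuser, and the base is square to the image. Next I'll measure by masks and rays.

```bash
cat > vis.py <<'E'
import cv2, numpy as np
from scipy.spatial.transform import Rotation as Rn
from bench import imaging
def cam(n):
    m=imaging.camera_model(n); r=np.asarray(m["rotation"],float)
    R=r if r.shape==(3,3) else Rn.from_euler("xyz",r).as_matrix()
    return m["K"],np.asarray(m["position"]),R
def ray(n,uv,z):
    K,p,R=cam(n); uv=np.atleast_2d(np.asarray(uv,float))
    d=np.c_[uv,np.ones(len(uv))]@np.linalg.inv(K).T*[1,-1,-1]@R.T
    return p+d*((z-p[2])/d[:,2])[:,None]
def proj(n,P):
    K,p,R=cam(n); c=(np.atleast_2d(P)-p)@R*[1,-1,-1]; q=c@K.T
    return q[:,:2]/q[:,2:]
def comps(img,roi,thr=165,minA=60):
    u0,u1,v0,v1=roi; S=6
    g=cv2.cvtColor(img,cv2.COLOR_BGR2GRAY)[v0:v1,u0:u1]
    g=cv2.resize(g,None,fx=S,fy=S,interpolation=cv2.INTER_CUBIC)
    cs,_=cv2.findContours((g>thr).astype(np.uint8),cv2.RETR_EXTERNAL,cv2.CHAIN_APPROX_NONE)
    return [(c[:,0]+.5)/S-.5+[u0,v0] for c in cs if cv2.contourArea(c)>minA*S*S]
E
python3 - <<'E'
from vis import *
np.set_printoptions(precision=1,suppress=True)
im=cv2.imread("pics/top0.png")
print("nadir",proj("top",[475.8,9.8,0]), "tcp chk",proj("side",[200.8,-512,231]))
print("colors desk,rail,board,diff",im[280,350],im[200,294],im[278,460],im[240,465])
for nm,roi,z in(("base",(282,368,155,262),34),("board",(428,505,205,310),6)):
    for c in comps(im,roi):
        W=ray("top",c,z)[:,:2].astype(np.float32); r=cv2.minAreaRect(W)
        print(nm,len(c),"px",c.min(0),c.max(0),"rect",np.array(r[0]),np.array(r[1]),r[2]); print(cv2.boxPoints(r))
for roi in((405,423,170,187),(420,437,150,167),(438,456,180,197),(130,220,228,295)):
    for c in comps(im,roi,minA=15): print("bystander",ray("top",c,18)[:,:2].mean(0),len(c))
E
```

```text
nadir [[316.8 283.8]] tcp chk [[114.1 283. ]]
colors desk,rail,board,diff [76 80 79] [218 210 217] [230 225 229] [235 244 246]
base 933 px [289.1 181.9] [298.8 254.6] rect [623.2  63.9] [165.8  21.6] 2.5241053104400635
[[539.9  71. ]
 [540.9  49.4]
 [706.5  56.7]
 [705.6  78.3]]
base 939 px [349.6 180.8] [359.6 253.6] rect [628.2 -73.2] [166.2  21.2] 2.060609817504883
[[544.8 -65.6]
 [545.5 -86.8]
 [711.6 -80.8]
 [710.8 -59.6]]
board 1533 px [434.4 214.2] [495.8 284.1] rect [ 561.8 -331.2] [132.2 152.5] 84.77429962158203
[[ 479.9 -390.1]
 [ 631.8 -404. ]
 [ 643.8 -272.4]
 [ 491.9 -258.5]]
board 313 px [470.6 204.6] [494.2 213.6] rect [ 656.5 -372.2] [21.1 55.2] 1.1490592956542969
[[ 645.4 -344.8]
 [ 646.5 -400. ]
 [ 667.6 -399.6]
 [ 666.5 -344.4]]
bystander [ 717.  -211.2] 239
bystander [ 766.3 -240.8] 152
bystander [ 695.5 -276.6] 183
bystander [518.4 336.3] 1385
```

The board measures 132 x 152 mm on the z = 6 plane, against a true 130 x 150. Its centre is about (562, -331) with yaw -5.2°. The rails are about 159 mm over their outer faces, against 160 mm. I'll refine the base with edge line fits, then grasp the handle.

```bash
cat > hlp.py <<'E'
from vis import *
from bench import bot, solve_ik
np.set_printoptions(precision=3,suppress=True)
pi=np.pi
def edges(im,rows,u0,u1,thr=150,last=False):
    g=cv2.GaussianBlur(cv2.cvtColor(im,cv2.COLOR_BGR2GRAY),(1,3),0).astype(float); out=[]
    for v in rows:
        r=g[v,u0:u1]; k=np.where((r[:-1]<thr)!=(r[1:]<thr))[0]
        if len(k): i=k[-1 if last else 0]; out.append((u0+i+(thr-r[i])/(r[i+1]-r[i]),v))
    return np.array(out)
def base_fit(im):
    f=[]
    for u0,u1,last in((280,298,False),(352,372,True)):
        W=ray("top",edges(im,range(186,251),u0,u1,last=last),28)
        p=np.polyfit(W[:,0],W[:,1],1); r=np.polyval(p,W[:,0])-W[:,1]
        k=abs(r)<1.5; p=np.polyfit(W[k,0],W[k,1],1); f.append(p); print("edge",p,k.sum(),r.std())
    return (f[0]+f[1])/2
def st():
    s=bot.get_state(); print("t%.2f"%s["t"],"tcp",s["tcp_pos"],"rpy",s["orientation"],"F",s["contact_force"],"op %.3f"%s["opening"],"gf %.1f"%s["gripper_force"]); return s
E
python3 - <<'E'
from hlp import *
im=cv2.imread("pics/top0.png"); p=base_fit(im)
print("base yaw",np.arctan(p[0]),"y at 634.7:",np.polyval(p,634.7))
b=np.deg2rad(-5.23); c=np.array([561.8,-331.2])
h=c-38*np.array([np.cos(b),np.sin(b)]); print("handle",h)
for n in("top","side"): print(n,proj(n,[*h,42]))
for yaw in(b+pi/2,b-pi/2):
    print(yaw,solve_ik([*h,15],[pi,0,yaw]), solve_ik([585,-6,30],[pi,0,yaw+.12]))
E
```

```text
edge [ 0.049 45.085] 65 0.49154530077413483
edge [  0.024 -99.815] 65 0.37574271655107466
base yaw 0.03641357428861518 y at 634.7: -4.243360962645905
handle [ 523.958 -327.736]
top [[468.416 265.091]]
side [[292.734 306.025]]
1.479515606915593 [-0.678  0.66  -0.253  0.658  0.     0.984] [-0.136  0.592 -0.339  0.64   0.     1.406]
-1.6620770466742 [-0.678  0.66  -0.253  0.658  0.    -2.158] [-0.136  0.592 -0.339  0.64   0.    -1.736]
```

```bash
python3 - <<'E'
from hlp import *
b=-0.0913; h=[523.96,-327.74]; o=[pi,0,b+pi/2]
bot.grip(0.6,100)
bot.move_ptp([*h,90],o)
print(bot.movel([*h,16],max_speed=100,threshold=8)); st()
bot.grip(0.0,100); st()
bot.movel([*h,75],max_speed=80); st()
cv2.imwrite("pics/top1.png",imaging.capture("top")); cv2.imwrite("pics/side1.png",imaging.capture("side"))
E
```

```text
False
t2.90 tcp [ 524.366 -328.164   16.569] rpy [3.141 0.001 1.479] F [ 0.52  -0.43  -0.431] op 0.601 gf 0.0
t3.35 tcp [ 524.335 -328.03    16.874] rpy [3.141 0.001 1.48 ] F [-0.993  1.144  5.372] op 0.119 gf 98.2
t4.24 tcp [ 523.633 -327.464   74.61 ] rpy [-3.141 -0.     1.479] F [-0.287  0.195 -3.956] op 0.117 gf 97.5
```

Gripped: the 0.12 opening is about the 12 mm of the bar, and the wrist carries about 4 N. I'll take it to the front of the mouth and check alignment there.

```bash
cat >> hlp.py <<'E'
B=np.array([634.7,-4.24]); BY=0.0364; HZ=16.8
def w(x,y):
    c,s=np.cos(BY),np.sin(BY); return B+[c*x-s*y,s*x+c*y]
def tcp(bx,by,bz,dx=0): return [*w(bx-38,by),bz+HZ]   # TCP for a board pose in the base frame
E
python3 - <<'E'
from hlp import *
o=[pi,0,BY+pi/2]
bot.movel(tcp(-190,0,60),o,max_speed=150)
bot.movel(tcp(-190,0,16),max_speed=80); bot.dwell(.3); s=st()
t=imaging.capture("top"); d=imaging.capture("side")
cv2.imwrite("pics/top2.png",t); cv2.imwrite("pics/side2.png",d)
a=cv2.resize(t[150:330,260:390],None,fx=3,fy=3,interpolation=cv2.INTER_CUBIC)
e=cv2.resize(d[200:330,220:400],None,fx=2.25,fy=2.25,interpolation=cv2.INTER_CUBIC)
c=np.zeros((540,795,3),np.uint8); c[:a.shape[0],:a.shape[1]]=a; c[:e.shape[0],390:390+e.shape[1]]=e
cv2.imwrite("pics/c2.png",c)
E
```

```text
t7.73 tcp [407.213 -12.608  33.181] rpy [3.141 0.    1.607] F [ 0.423 -0.849 -3.136] op 0.118 gf 97.5
```

View pics/c2.png

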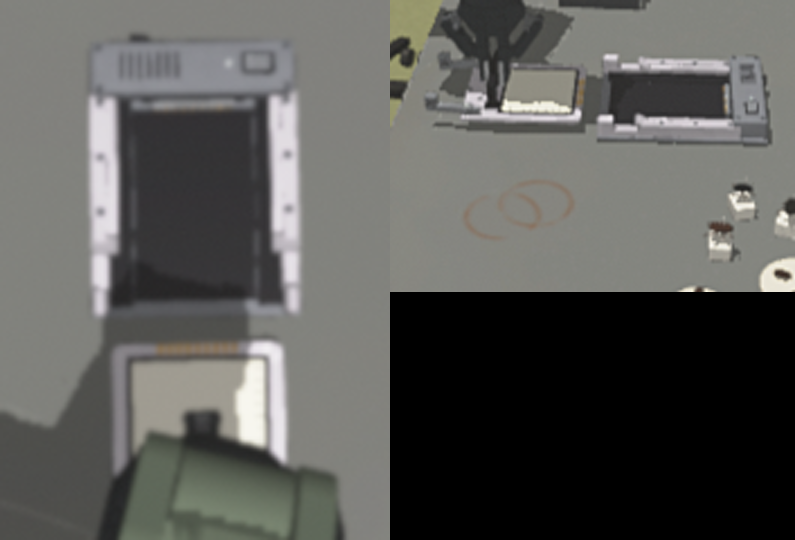

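The board hangs level and square before the mouth, with its far end at v≈264 and its edges near u 297 and 354. I'll measure its side edges against the rails.

```bash
python3 - <<'E'
from hlp import *
im=cv2.imread("pics/top2.png"); g=cv2.cvtColor(im,cv2.COLOR_BGR2GRAY)
print(g[282,290:306],g[282,346:364])
fs=[]
for u0,u1,last,thr in((290,301,False,None),(349,364,True,None)):
    e=[]
    for v in range(270,297):
        r=g[v,u0:u1].astype(float); i=(np.argmax(np.diff(r)) if not last else np.argmin(np.diff(r)))
        pl=r[min(i+3,len(r)-1)] if not last else r[max(i-2,0)]; dk=r[max(i-2,0)] if not last else r[min(i+3,len(r)-1)]
        th=(pl+dk)/2; k=[j for j in range(len(r)-1) if (r[j]<th)!=(r[j+1]<th)]
        if k: j=min(k,key=lambda q:abs(q-i)); e.append((u0+j+(th-r[j])/(r[j+1]-r[j]),v))
    W=ray("top",e,22); p=np.polyfit(W[:,0],W[:,1],1); R=np.polyval(p,W[:,0])-W[:,1]
    k=abs(R)<1.5; p=np.polyfit(W[k,0],W[k,1],1); fs.append(p); print(p,k.sum(),R.std(),np.polyval(p,480))
m=(fs[0]+fs[1])/2; print("width",np.polyval(fs[0]-fs[1],480),"yaw",np.arctan(m[0]),"mid@480",np.polyval(m,480))
pb=base_fit(im); print("base axis @480",np.polyval(pb,480),"model",B[1]+np.tan(BY)*(480-B[0]),"base yaw",pb[0])
E
```

```text
[ 78  79  78  78  78  79  84 101 122 131 132 120  93  97 133 152] [242 230 178 156 205 226 229 223 199 160 136 130 130 130 130 130 130 129]
[ 0.049 31.018] 27 0.1656902243241595 54.511792742095366
[   0.058 -103.256] 27 0.22263950918266553 -75.528121351311
width 130.03991409340637 yaw 0.053305338774885434 mid@480 -10.50816430460782
edge [ 0.049 45.013] 65 0.4829302118994349
edge [  0.024 -99.893] 65 0.355277201543735
base axis @480 -9.905286745316051 model -9.873568304021909 base yaw 0.03653066961296693
```

```bash
python3 - <<'E'
from hlp import *
def hline(im,u0,u1,v0,v1,z,sgn):
    g=cv2.cvtColor(im,cv2.COLOR_BGR2GRAY).astype(float); e=[]
    for u in range(u0,u1):
        d=np.clip(sgn*np.diff(g[v0:v1,u]),0,None); i=np.argmax(d); a=max(i-2,0); s=d[a:i+3]
        if d[i]>6: e.append((u,v0+.5+(s*np.arange(a,a+len(s))).sum()/s.sum()))
    W=ray("top",e,z)
    k=np.ones(len(W),bool)
    for _ in range(4):
        p=np.polyfit(W[k,1],W[k,0],1); r=np.polyval(p,W[:,1])-W[:,0]; k=abs(r)<max(2*np.median(abs(r)),.3)
    return -np.arctan(p[0]),np.polyval(p,-6),k.sum(),r[k].std()
im=cv2.imread("pics/top2.png"); i0=cv2.imread("pics/top0.png"); i1=cv2.imread("pics/top1.png")
print("board far edge",hline(im,303,350,258,270,22,1))
print("head rear",hline(im,304,356,158,170,36,1),hline(im,304,356,158,170,36,-1),hline(i0,304,356,158,170,36,-1))
print("base front",hline(i0,296,354,246,262,12,1),hline(i0,296,354,246,262,12,-1))
for q in("pics/top2.png",):
    g=cv2.cvtColor(cv2.imread(q),cv2.COLOR_BGR2GRAY); print(g[256:272,325],g[156:184,340],g[245:262,325])
E
```

```text
board far edge (np.float64(0.04262569769343615), np.float64(520.9628145094961), np.int64(39), np.float64(0.1899997521542936))
head rear (np.float64(0.0011582750697715948), np.float64(747.4376618690294), np.int64(32), np.float64(0.2784507245826812)) (np.float64(-0.11156549212768585), np.float64(749.4389303026234), np.int64(21), np.float64(0.5087960479519572)) (np.float64(-0.11430393512805297), np.float64(750.2115986443257), np.int64(28), np.float64(1.6734968311242346))
base front (np.float64(0.03816586901385213), np.float64(554.2862036643664), np.int64(38), np.float64(0.15451544097910186)) (np.float64(0.03748133311440308), np.float64(543.1811707994606), np.int64(40), np.float64(0.1730122768247738))
[ 79  79  79  80  78  80  80  86 100 114 119 112  91  96 132 151] [129 129 129 129 129 128 124 120 127 134 132 122 115 114 113 113 114 118
 130 140 144 145 145 139 124  96  78  94] [40 39 40 41 52 70 83 87 89 86 82 79 79 79 80 78 80]
```

The board is 130.04 mm wide as measured, about 0.6 mm to the right of the axis and about 0.006 rad too far counter-clockwise. I'll correct for both, enter between the walls and lower the far end onto the runners.

```bash
python3 - <<'E'
from hlp import *
o=[pi,0,BY+pi/2-.006]
bot.movel(tcp(-190,1.2,17),o,max_speed=60); st()
print(bot.movel(tcp(-150,1.2,17),max_speed=60,threshold=6)); st()
print(bot.movel(tcp(-130,1.2,17),max_speed=60,threshold=6)); st()
print(bot.movel(tcp(-130,1.2,9),max_speed=25,threshold=4)); st()
cv2.imwrite("pics/top3.png",imaging.capture("top"))
E
```

```text
t8.08 tcp [406.888 -11.286  33.902] rpy [3.141 0.    1.601] F [-0.431  0.616 -3.83 ] op 0.118 gf 97.5
False
t8.90 tcp [446.165  -9.74   33.575] rpy [-3.141 -0.     1.601] F [ 0.342  0.471 -3.145] op 0.118 gf 97.5
False
t9.38 tcp [467.03   -9.159  33.737] rpy [-3.142  0.     1.601] F [-0.172 -0.375 -3.129] op 0.119 gf 97.5
True
t9.70 tcp [466.758  -9.167  27.043] rpy [3.141 0.    1.601] F [-0.987 -0.012  4.069] op 0.116 gf 98.6
```

The far end met the runners with no side force. Next I'll ease off vertically and slide in, checking the lateral force on each step.

```bash
python3 - <<'E'
from hlp import *
z0=None; y=1.2
for z in(27.6,28.1,28.6):
    p=tcp(-130,y,0); p[2]=z; bot.movel(p,max_speed=30); bot.dwell(.1); s=st()
    if s["contact_force"][2]<-1.0: break
for bx in(-118,-105,-90,-75):
    p=tcp(bx,y,0); p[2]=z
    hit=bot.movel(p,max_speed=50,threshold=8); s=st()
    if hit: print("hit",bx); break
print("rel x", [np.dot(np.array(s["tcp_pos"][:2])-B,[np.cos(BY),np.sin(BY)])+38])
E
```

```text
t10.10 tcp [467.097  -9.196  27.746] rpy [-3.141 -0.     1.601] F [-0.507 -0.244  3.104] op 0.119 gf 98.4
t10.45 tcp [466.93   -9.161  28.051] rpy [-3.14  -0.     1.601] F [1.503 0.214 0.161] op 0.121 gf 98.2
t10.80 tcp [466.372  -9.119  28.448] rpy [-3.139 -0.     1.601] F [-0.647  0.794  0.076] op 0.115 gf 98.1
t11.19 tcp [479.474  -8.735  28.53 ] rpy [-3.141 -0.     1.601] F [-0.206  0.213  0.059] op 0.115 gf 98.1
t11.60 tcp [492.539  -8.278  28.629] rpy [-3.141 -0.     1.601] F [-0.61   0.993 -0.074] op 0.117 gf 98.1
t12.05 tcp [507.667  -7.762  28.679] rpy [-3.141 -0.     1.601] F [ 0.993 -0.348  0.914] op 0.120 gf 98.3
t12.50 tcp [522.318  -7.204  28.745] rpy [-3.141 -0.     1.601] F [1.3   0.387 2.833] op 0.121 gf 98.4
rel x [np.float64(-74.41546574455081)]
```

```bash
python3 - <<'E'
from hlp import *
y=1.2; z=28.8
for bx in(-60,-45,-30,-18,-10):
    p=tcp(bx,y,0); p[2]=z
    hit=bot.movel(p,max_speed=50,threshold=10); s=st()
    if hit: print("hit",bx); break
    fz=s["contact_force"][2]
    if fz>2.5: z+=.3
    if fz<-3: z-=.2
t=imaging.capture("top"); cv2.imwrite("pics/top4.png",t)
E
```

```text
t12.95 tcp [537.036  -6.609  28.845] rpy [-3.141 -0.     1.601] F [1.685 0.503 1.667] op 0.123 gf 98.4
t13.40 tcp [552.015  -6.073  28.854] rpy [-3.141 -0.     1.601] F [ 1.098 -0.034  2.236] op 0.121 gf 98.5
t13.85 tcp [566.988  -5.514  28.862] rpy [-3.141 -0.     1.601] F [ 1.467 -0.481  3.301] op 0.115 gf 98.6
t14.24 tcp [578.651  -5.042  28.874] rpy [-3.14  -0.     1.601] F [ 0.665 -0.401  2.208] op 0.115 gf 98.3
t14.55 tcp [586.684  -4.795  28.872] rpy [-3.14  -0.     1.601] F [ 0.465 -0.051  1.302] op 0.116 gf 98.1
```

It slid in without jamming. Now I'll press onto the spring contacts in small steps.

```bash
python3 - <<'E'
from hlp import *
for bx in(-7,-5,-3,-1,0.5,2):
    p=tcp(bx,1.2,0); p[2]=28.9
    bot.movel(p,max_speed=20); bot.dwell(.1); s=st()
    if s["contact_force"][0]<-4.2: break
print("bx",bx); bot.dwell(.3)
t=imaging.capture("top"); d=imaging.capture("side"); cv2.imwrite("pics/top5.png",t); cv2.imwrite("pics/side5.png",d)
a=cv2.resize(t[155:275,275:375],None,fx=3.9,fy=3.9,interpolation=cv2.INTER_CUBIC)
e=cv2.resize(d[215:275,260:395],None,fx=3,fy=3,interpolation=cv2.INTER_CUBIC)
c=np.zeros((480,800,3),np.uint8); c[:a.shape[0],:390]=a[:,:390]; c[:180,392:797]=e; cv2.imwrite("pics/c5.png",c)
E
```

```text
t15.00 tcp [589.161  -4.68   28.872] rpy [-3.139 -0.     1.601] F [-2.984 -0.437  4.333] op 0.115 gf 98.7
t15.35 tcp [590.619  -4.681  28.891] rpy [-3.138 -0.     1.601] F [-4.935 -1.55   6.392] op 0.121 gf 98.9
bx -5
```

View pics/c5.png

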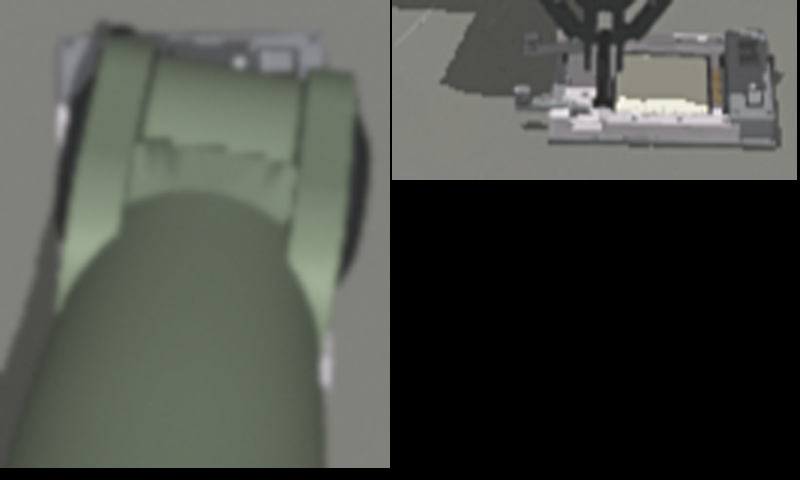

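The spring contacts push back with 4.9 N, so the board is about 3 mm from home. In the side view both levers are still open. I'll let go, rise, and look at the levers.

```bash
python3 - <<'E'
from hlp import *
bot.grip(0.45); st()
p=bot.get_state()["tcp_pos"]
bot.movel([p[0],p[1],110],max_speed=150)
bot.grip(0.0,60)
bot.move_ptp([*w(-170,-110),130],[pi,0,BY+pi/2]); st()
t=imaging.capture("top"); d=imaging.capture("side"); cv2.imwrite("pics/top6.png",t); cv2.imwrite("pics/side6.png",d)
a=cv2.resize(t[155:290,275:375],None,fx=3.9,fy=3.9,interpolation=cv2.INTER_CUBIC)
e=cv2.resize(d[215:275,260:395],None,fx=3,fy=3,interpolation=cv2.INTER_CUBIC)
c=np.zeros((540,800,3),np.uint8); c[:a.shape[0],:390]=a[:540,:390]; c[:180,392:797]=e; cv2.imwrite("pics/c6.png",c)
for q in([-118,55],[-118,-55]): print(proj("top",[*w(*q),43]),proj("side",[*w(*q),43]))
for th in(0,.8,pi/2): print(solve_ik([*w(-100,70),23],[pi,0,BY+pi/2+th]),solve_ik([*w(-100,-70),23],[pi,0,BY-pi/2-th]))
E
```

```text
t16.13 tcp [591.973  -4.592  28.785] rpy [-3.14  -0.     1.601] F [-0.082 -0.487 -0.666] op 0.452 gf 0.0
t17.99 tcp [ 470.006 -120.425  130.424] rpy [3.14  0.    1.607] F [ 0.373 -0.805  0.749] op 0.002 gf 0.0
[[300.745 265.898]] [[304.645 224.357]]
[[350.1  265.07]] [[302.123 244.769]]
[-0.022  0.533 -0.481  0.557  0.     1.513] [-0.28   0.542 -0.462  0.567  0.    -1.887]
[-0.022  0.533 -0.481  0.557  0.     0.713] [-0.28   0.542 -0.462  0.567  0.    -1.087]
[-0.022  0.533 -0.481  0.557  0.    -0.058] [-0.28   0.542 -0.462  0.567  0.    -0.316]
```

View pics/c6.png

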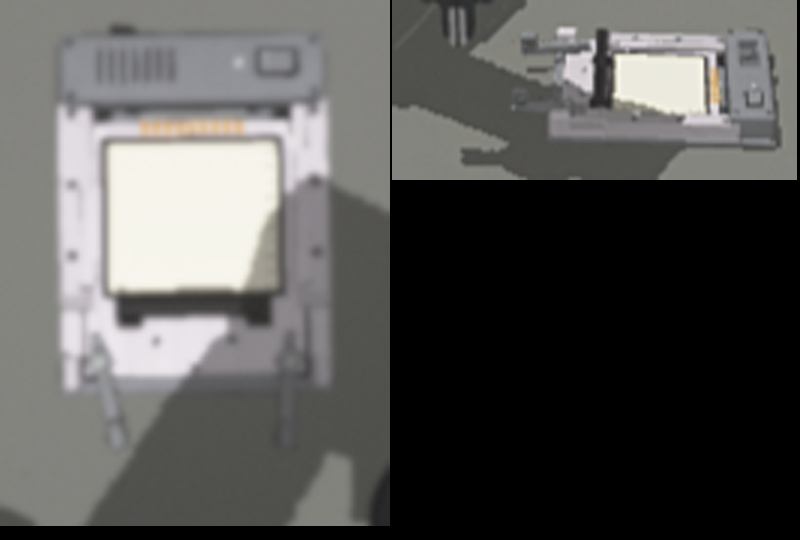

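The board is in the guides. The left tab is at about (305,267), already turned inward by about 0.2 rad, and the right tab is at about (349,267), at about 0. Now I'll close the left lever along an arc.

```bash
cat >> hlp.py <<'E'
DX=-1.5
def lev(side,th,xb,extra=0,r=40,off=16,z=23):
    d=np.array([-np.cos(th),-side*np.sin(th)]); n=np.array([np.sin(th),-side*np.cos(th)])
    q=np.array([-68+xb+DX,55*side])+r*d-(off-extra)*n
    return [*w(*q),z],[pi,0,BY+side*(pi/2+th)]
def close(side):
    p,o=lev(side,0,-6,extra=-9,z=110); bot.move_ptp(p,o)
    p,o=lev(side,0,-6,extra=-9); print(bot.movel(p,max_speed=150,threshold=6)); st()
    for th in list(np.arange(0,1.31,.13))+[1.4,1.5,1.571]:
        xb=-6 if th<1.0 else -6+6*(th-1)/.571
        p,o=lev(side,th,xb); hit=bot.movel(p,o,max_speed=45,threshold=22)
        s=bot.get_state(); print("th %.2f"%th,s["contact_force"],hit)
        if hit: break
    for e in(1,2,3,4):
        if hit or np.linalg.norm(s["contact_force"][:2])>16: break
        p,o=lev(side,1.571,0,extra=e); hit=bot.movel(p,o,max_speed=15,threshold=15); s=bot.get_state(); print("e",e,s["contact_force"],hit)
    bot.dwell(.2); st()
E
python3 - <<'E'
from hlp import *
close(1)
E
```

```text
False
t19.63 tcp [516.981  70.722  23.583] rpy [3.141 0.    1.606] F [ 0.084 -0.073  0.178] op -0.005 gf 0.0
th 0.00 [-0.138  0.574 -0.421] False
th 0.13 [ 0.591  0.494 -0.376] False
th 0.26 [0.36  0.921 0.272] False
th 0.39 [-0.986  2.075  0.888] False
th 0.52 [-1.946  1.338  1.51 ] False
th 0.65 [-1.645  2.617  0.618] False
th 0.78 [-0.972  2.216  0.027] False
th 0.91 [-1.654  1.981 -1.089] False
th 1.04 [-1.968  0.706 -1.069] False
th 1.17 [-3.09   1.606 -1.332] False
th 1.30 [-2.672  1.542 -1.335] False
th 1.40 [-2.339  1.61  -1.253] False
th 1.50 [-2.71   0.869 -1.868] False
th 1.57 [-4.379 -0.145  0.156] False
e 1 [-5.525  0.327  1.038] False
e 2 [-5.815  1.041  1.624] False
e 3 [-8.245 -0.162  3.483] False
e 4 [-10.165  -0.296   4.737] False
t24.83 tcp [549.677   7.675  22.589] rpy [-3.141 -0.005 -3.108] F [-10.054  -0.43    4.227] op -0.002 gf 5.0
```

The force is still rising slowly. I'll press a little more, watch the actual travel, then back off.

```bash
python3 - <<'E'
from hlp import *
for e in(6,8,10):
    p,o=lev(1,1.571,0,extra=e); hit=bot.movel(p,o,max_speed=15,threshold=18); s=bot.get_state()
    v=s["tcp_pos"][:2]-B; print(e,s["contact_force"],hit,"base x %.2f"%(v[0]*np.cos(BY)+v[1]*np.sin(BY)))
    if hit or np.linalg.norm(s["contact_force"][:2])>22: break
p,o=lev(1,1.571,0,extra=-25); bot.movel(p,max_speed=100)
bot.movel([p[0],p[1],110],max_speed=200)
bot.move_ptp([*w(-170,-130),130],[pi,0,BY-pi/2]); st()
t=imaging.capture("top"); d=imaging.capture("side"); cv2.imwrite("pics/top7.png",t); cv2.imwrite("pics/side7.png",d)
a=cv2.resize(t[155:290,275:375],None,fx=3.9,fy=3.9,interpolation=cv2.INTER_CUBIC)
e=cv2.resize(d[215:275,260:395],None,fx=3,fy=3,interpolation=cv2.INTER_CUBIC)
c=np.zeros((540,800,3),np.uint8); c[:a.shape[0],:390]=a[:540,:390]; c[:180,392:797]=e; cv2.imwrite("pics/c7.png",c)
E
```

```text
6 [-13.544  -0.522   4.855] False base x -84.37
8 [-17.653  -1.903   8.943] False base x -84.24
10 [-19.624  -1.565   8.403] False base x -84.12
t28.42 tcp [ 469.306 -140.043  129.454] rpy [ 3.141  0.001 -1.535] F [0.008 0.345 0.193] op 0.004 gf 0.0
```

View pics/c7.png

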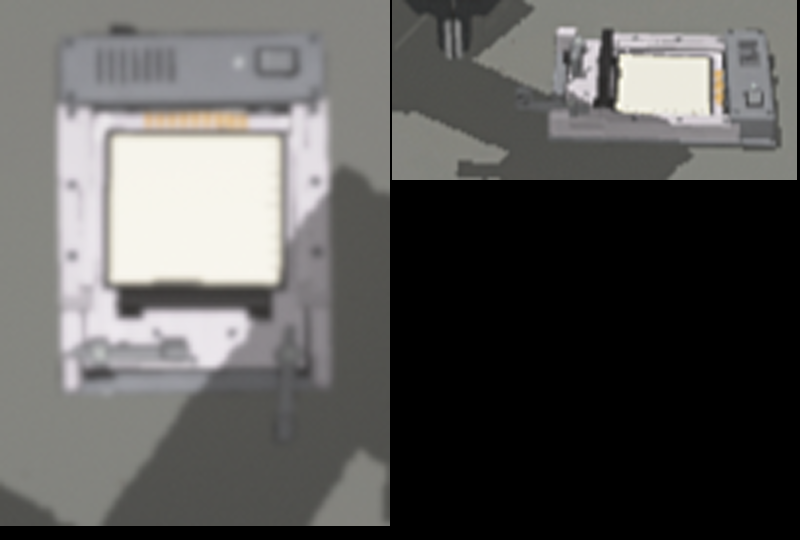

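The left lever now lies flat along the front edge, from crop (97,352) to (175,348), and the board has been drawn in. It met a hard stop at about -84.3 mm. The right lever is next.

```bash
python3 - <<'E'
from hlp import *
close(-1)
for e in(6,8,10):
    p,o=lev(-1,1.571,0,extra=e); hit=bot.movel(p,o,max_speed=15,threshold=18); s=bot.get_state()
    v=s["tcp_pos"][:2]-B; print(e,s["contact_force"],hit,"base x %.2f"%(v[0]*np.cos(BY)+v[1]*np.sin(BY)))
    if hit or np.linalg.norm(s["contact_force"][:2])>22: break
p,o=lev(-1,1.571,0,extra=-25); bot.movel(p,max_speed=100)
bot.movel([p[0],p[1],110],max_speed=200)
bot.move_ptp([*w(-170,-150),160],[pi,0,BY-pi/2]); st()
t=imaging.capture("top"); d=imaging.capture("side"); cv2.imwrite("pics/top8.png",t); cv2.imwrite("pics/side8.png",d)
a=cv2.resize(t[155:290,275:375],None,fx=3.9,fy=3.9,interpolation=cv2.INTER_CUBIC)
e=cv2.resize(d[215:275,260:395],None,fx=3,fy=3,interpolation=cv2.INTER_CUBIC)
c=np.zeros((540,800,3),np.uint8); c[:a.shape[0],:390]=a[:540,:390]; c[:180,392:797]=e; cv2.imwrite("pics/c8.png",c)
E
```

```text
False
t29.66 tcp [522.514 -88.952  23.681] rpy [-3.141 -0.    -1.535] F [ 0.083 -0.479  0.11 ] op -0.004 gf 0.0
th 0.00 [-0.124 -0.049  0.188] False
th 0.13 [-0.277 -0.821  0.997] False
th 0.26 [-0.694 -2.223  1.06 ] False
th 0.39 [-1.537 -2.475  0.325] False
th 0.52 [-0.666 -1.377  0.389] False
th 0.65 [-2.319 -1.453  0.583] False
th 0.78 [-2.51  -0.921 -0.154] False
th 0.91 [-2.545 -0.14  -0.101] False
th 1.04 [-3.247 -0.756 -0.114] False
th 1.17 [-3.569 -0.407 -0.787] False
th 1.30 [-2.269 -0.611 -1.188] False
th 1.40 [-1.975 -0.717 -0.575] False
th 1.50 [-1.577 -1.054  0.017] False
th 1.57 [-3.756 -1.827 -1.083] False
e 1 [-5.604 -1.021  1.137] False
e 2 [-7.321 -1.242  1.567] False
e 3 [-7.661 -2.179  2.038] False
e 4 [-10.551  -2.385   3.787] False
t34.86 tcp [550.738 -22.33   22.564] rpy [-3.141 -0.005 -3.103] F [-9.524 -1.603  3.98 ] op -0.003 gf 5.1
6 [-13.319  -2.839   6.598] False base x -84.41
8 [-17.478  -1.039   7.731] False base x -84.26
10 [-20.198  -2.805   9.182] False base x -84.15
t38.42 tcp [ 470.028 -159.991  159.384] rpy [ 3.141  0.001 -1.535] F [0.379 0.038 0.606] op 0.000 gf 0.0
```

View pics/c8.png

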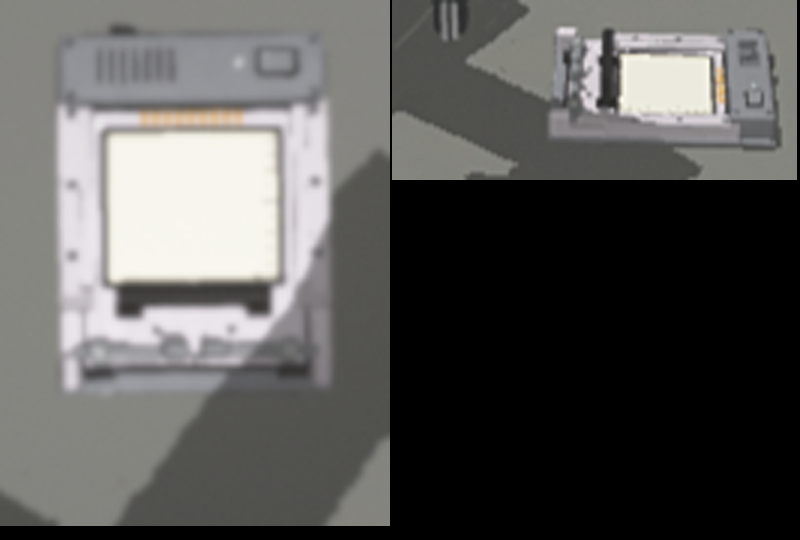

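Both levers lie flat along the front edge, at crop v≈347. Each met the same hard stop, and the board sits square against the contact end. Nothing touches the robot, so I'm handing in.

```bash
python3 -c "
from bench import bot
print(bot.sign_off())"
```

```text
the job is handed in; nothing more can be done
None
```

I handed the job in at about 38 s on the robot clock: the board is pushed home in the guides and both levers are closed flat along the front edge, though sign-off returned no verdict.

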